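# Open the colour chest held by a hasp

## Task

Open the wooden colour chest: flip the hasp off its staple and swing it right round, back along the chest's front, while the lid is still shut; only then raise the lid until it stands open close to upright. Leave the lid standing by itself with the hasp still swung back, do not force the lid while the hasp is on, and leave the other things on the desk where they are.

Things in the scene. Friction and masses are not known exactly. Their poses are not given: they have to be found in the camera images.
- chest: Wooden colour chest, fixed to the desk: 160 mm deep (its x), 280 mm wide (its y), 150 mm tall with its lid shut (open-topped body 135 mm, lid 15 mm). It stands sideways to the robot, its front turned to the robot's right and somewhat away from it. Origin: centre of its underside, on the desk; its x axis points from its front to its back (the front, which bears the hasp, is at x = -80 mm), its y axis along its width, towards the end nearer the robot, z up.
- hasp (a joint): Angle of the hasp, a steel strap 34 mm tall (z) and 4 mm thick on an upright pin on the chest's front. 0: lying along the front with its slot over the staple, which then keeps the lid shut (about 4 mm of play); 1.57: sticking straight out from the front; 3.0 (its stop): swung right round, back along the front on the other side of the pin. It turns easily (about 0.02 N m) and stays where it is left; it may start up to 0.12 rad open, still over the staple.
- hasp_pin (a point): Middle of the hasp's upright pin, at chest (-92, 71, 110) mm, 12 mm out from the front. The frame turns with the hasp: from here the strap runs 66 mm along its -y, then its last 40 mm are bent away from the chest by 50 degrees (towards its -y and -x) as a finger lip. With the hasp at 0 these are the chest's axes; as it opens, the free end swings out from the chest's front (chest -x) and round to chest +y. The hasp spans 93 to 127 mm above the desk.
- hasp_end (a point): Middle of the free end of the hasp's lip, 30.6 mm along -x and 91.7 mm along -y from hasp_pin in the hasp's frame. With the hasp at 0 it stands about 43 mm out from the chest's front; between lip and front there is a wedge-shaped gap, open above, below and at the lip's free end.
- staple (a point): Outer end of the steel staple, a horizontal loop of 6 mm wire, 16 mm wide, standing 29 mm out from the front on a steel plate that hangs from the lid's front edge (it rises with the lid). With the lid shut at chest (-106, 30, 110) mm.
- lid (a joint): Angle of the lid about its back hinge: 0 shut, 1.57 upright, 1.75 its stop. The hinge is stiff (about 0.6 N m, some 5 to 7 N at the front edge), so the lid stays at whatever angle it is left. Lid: 160 x 280 x 15 mm, about 0.4 kg.
- lid_hinge (a point): Middle of the lid's hinge axis, at chest (80, 0, 135) mm: the lid's lower back edge. The axis lies along the chest's y axis. The frame turns with the lid.
- lift_tab (a point): Centre of the wooden lift tab on the lid's front edge: 50 mm wide (y), 10 mm thick, 30 mm proud of the lid's front edge; with the lid shut at chest (-95, -90, 142.5) mm, free space below it.
- squeeze_mid (a point): Bystander: white plastic squeeze bottle with black cap, 52 mm across, 150 mm tall, behind the chest; the point is at its centre or half-way up. Leave it alone.
- solvent_mid (a point): Bystander: clear plastic bottle with white cap, 68 mm across, 170 mm tall, far left; the point is at its centre or half-way up. Leave it alone.
- jar_mid (a point): Bystander: small glass jar with steel lid, 56 mm across, 60 mm tall, beside the chest's far end; the point is at its centre or half-way up. Leave it alone.
- mug_mid (a point): Bystander: blue ceramic mug, 82 mm across, 95 mm tall, on the right; the point is at its centre or half-way up. Leave it alone.
- eraser_mid (a point): Bystander: dark block eraser 50 x 30 x 22 mm, lying in front of the chest; the point is at its centre or half-way up. Leave it alone.
- brush_mid (a point): Bystander: paint brush lying on the right, some way in front of the chest; the point is at its centre or half-way up. Leave it alone.
- cup_mid (a point): Bystander: small white ceramic bowl, 66 mm across, 50 mm tall, right, farther from the robot; the point is at its centre or half-way up. Leave it alone.

How it is judged:
By the outcome, as a careful person would: the job done as asked, in the order asked, and still so for the second after the job is handed in, with the robot touching nothing.
It also fails if it takes over 54 s, if anything falls off the work surface, if the arm or the gripper's body presses on something with over 40 N, if the wrist force passes 120 N, or if a joint passes its speed limit or range.

## Robot

A 7-joint arm with a two-finger parallel gripper is mounted at the origin on the work surface. World frame = base frame: x ahead of the robot, y to its left, z up, the work surface at z = 0. Lengths are in m, angles in rad, forces in N, time in s.
With the tool pointing down it reaches from about 0.425 to 0.925 m from the base axis. Payload 6.8 kg.
Tool frame: the origin (TCP) lies at the very end of the fingers, on their centre line; the grasp point (between the pads) lies 19 mm behind it; z points along the fingers, y is the line along which they close (so a half turn about z gives the same grasp; the last joint's range is limited). The gripper opens to 85 mm and grips with 20 to 120 N. Pads are 22 mm wide; open, the fingers measure 114 mm over their backs; the gripper's body (76 mm by 85 mm) begins 54 mm behind the grasp point. The pads swing forward as they close: fully open they stand 13 mm farther back than shut.
Start: joints at [1.021, 0.477, 0.022, 1.555, -0.011, 1.109, -0.083], TCP at [0.289, -0.61, 0.231] pointing down, gripper open.
Joint ranges: [-2.96, 2.96], [-0.34, 2.1], [-1.41, 1.46], [0.24, 2.44], [-1.37, 4.51], [0.17, 1.92], [-2.96, 2.96]. Speed limits (rad/s): [2.39, 2.39, 3.14, 3.14, 3.14, 3.14, 3.14].

## Interface

Orientations are given as a rotation vector (axis times angle).
In Python, from bench import monitor, optics, r gives the robot as it stands.
- The arm moves only by the shell command python3 -m crank 'ROWS' [OPENING] [FORCE]. ROWS is JSON, a list of rows, each a list of 2 entries, a list of its own where there are three numbers: the shift along the tool's x, y, z in cm, then the turn, a rotation vector about the tool's x, y, z in rad. A call has 1 to 5 rows; each row shifts and turns the commanded pose from where the row before left it, along the tool's axes as they then stand; what a row does not reach is not made up. A row lasts 1/10 s, in which the tool goes at most 50 mm and 8.59 degrees, less where a joint would pass 70% of its speed; a pose out of reach is approached as far as the arm can. A call is refused whole if a number of a shift passes 5 or a number of a turn 0.15, either way. A call with a gripper value outside its range is refused whole. OPENING is the finger opening in cm, from 0 to 8.54, set as the call begins (- or left out, the last holds). The fingers move at their own pace and stop on an object; FORCE is the grip in N (left out, the last holds). Time passes only in rows, so rows that do not move let the fingers close. It gives the time, the measured TCP pose, the force, the opening and the grip force at its end, in the units of the state.
- monitor.get_obs(): the state, without advancing time (a new reading comes with each control period).
- optics.grab_frame(name): name is "scene" or "top" or "wrist"; returns (picture, depth): 384x512x3 uint8, red, green, blue; 384x512 float32, m along the optical axis (not along the pixel's ray), 0 where there is no reading.
- optics.camera_model(name): a dict with "vertical_fov" (degrees; the focal length in pixels is half the picture's height over the tangent of half this angle, whatever the lens; pixels are square), "cx", "cy" (the principal point, pixels), "R" (3x3) and "t" (3): a world point X has camera coordinates R X + t; the wrist camera has in their place "hand_eye" (4x4, takes a point from camera to tool coordinates, whose origin is the TCP and whose axes are the flange's). Camera axes: x right, y down, z forward; pixel columns grow to the right and rows downward; lengths in m; the calibration is good to about 2 mm. A picture is of the moment at which its call begins: read the wrist's pose just before it. camera_model takes no time and is no camera call.
- r.hand_in(): hands the job in; it is judged then, once.
The state is a dict: "clock": time; "joints": joint angles; "qvel": joint speeds; "tau": joint torques, N m; "tcp_pos": TCP position; "orientation": TCP orientation; "contact_force": force on the tool from outside, world axes, zero at the start; "moment": the same for the moment, N m; "grip_width": finger opening in m; "gripper_force": force on a finger pad.
Only numpy, scipy, OpenCV 4.12 (cv2) and the standard library are available. Lean on these libraries where they do the work, as an engineer would, in place of code of your own. Each camera call takes 0.05 s, during which the arm holds its last target. There are 200 camera calls.

## Working session

There is one attempt and no reset: what is moved stays moved. The work goes in short steps, Python scripts to look and compute and a shell command to move; the robot and the scene stay as the last step left them, time stands still between calls to the robot, and variables do not carry over. Pictures are saved under pics/ and viewed, at most 10 in all, crops included, and the job is handed in when it is done.

```bash
ls; mkdir -p pics; cat > look.py <<'E'
import numpy as np,cv2
from bench import monitor,optics,r
from scipy.spatial.transform import Rotation as Ro
def cloud(n):
    o=monitor.get_obs(); im,d=optics.grab_frame(n); m=optics.camera_model(n)
    f=d.shape[0]/2/np.tan(np.radians(m["vertical_fov"])/2)
    v,u=np.mgrid[:d.shape[0],:d.shape[1]]
    P=np.stack([(u-m["cx"])/f*d,(v-m["cy"])/f*d,d],-1)
    if "R" in m: W=(P-np.array(m["t"]))@np.array(m["R"])
    else:
        H=np.array(m["hand_eye"]);T=Ro.from_rotvec(o["orientation"]).as_matrix()
        W=(P@H[:3,:3].T+H[:3,3])@T.T+np.array(o["tcp_pos"])
    W[d==0]=np.nan
    return im,W
E
python3 - <<'E'
from look import *
print(monitor.get_obs())
for n in("scene","top"):
    im,W=cloud(n); np.save(n,W); cv2.imwrite(f"pics/{n}.png",im[:,:,::-1])
    z=W[...,2]; m=((abs(z-.150)<.006)).astype(np.uint8)
    c,_=cv2.findContours(m,0,2)
    for k in sorted(c,key=cv2.contourArea)[-2:]:
        q=np.zeros_like(m);cv2.drawContours(q,[k],-1,1,-1)
        s=W[(q&m)>0]; print(n,len(s),s.mean(0))
        rr=cv2.minAreaRect((s[:,:2]*1000).astype(np.float32)); print(rr,cv2.boxPoints(rr))
E
```

```text
pics
{'clock': 0.0, 'joints': array([ 1.02090909,  0.47777719,  0.02233821,  1.55644645, -0.01148512,
        1.10928976, -0.08308207]), 'qvel': array([ 0.00039201,  0.0002564 , -0.00130732, -0.00012879,  0.00109546,
        0.00199668, -0.00029905]), 'tau': array([ 8.53783931e-04, -5.96455264e+01,  1.60827219e+00, -2.81197840e+01,
        1.24734384e-02,  9.30140057e-03, -4.09488371e-05]), 'tcp_pos': array([ 0.28833387, -0.60967102,  0.23034316]), 'orientation': array([-3.06357204e+00, -6.88025896e-01,  8.36736824e-04]), 'contact_force': array([0.31080337, 0.35625217, 0.43194661]), 'moment': array([-0.03851239, -0.01177411,  0.0227825 ]), 'gripper_force': 0.0, 'grip_width': 0.08505249202810149}
scene 118 [ 0.0439916  -0.02998531  0.15002937]
((33.83312225341797, -23.777976989746094), (135.24774169921875, 61.109580993652344), 54.702728271484375) [[-30.178972 -61.315086]
 [ 19.696533 -96.62535 ]
 [ 97.845215  13.759132]
 [ 47.96971   49.069397]]
scene 4122 [0.52911706 0.0610995  0.14971003]
((525.0888061523438, 53.246192932128906), (280.66949462890625, 195.45150756835938), 18.70958137512207) [[360.8222   100.79243 ]
 [423.5174   -84.33078 ]
 [689.3554     5.699959]
 [626.6602   190.82317 ]]
top 57 [0.44838586 0.23322689 0.14975474]
((449.0014953613281, 233.735595703125), (22.53285026550293, 22.797027587890625), 61.19927215576172) [[433.5852  229.35423]
 [453.56226 218.37141]
 [464.4178  238.11696]
 [444.44073 249.09978]]
top 5218 [0.51915571 0.06423041 0.14947753]
((524.9307861328125, 52.810646057128906), (279.8367919921875, 189.6174774169922), 18.85390281677246) [[361.8816    97.317   ]
 [423.15762  -82.12668 ]
 [687.98       8.304291]
 [626.704    187.74797 ]]
```

View pictures.

View pics/scene.png

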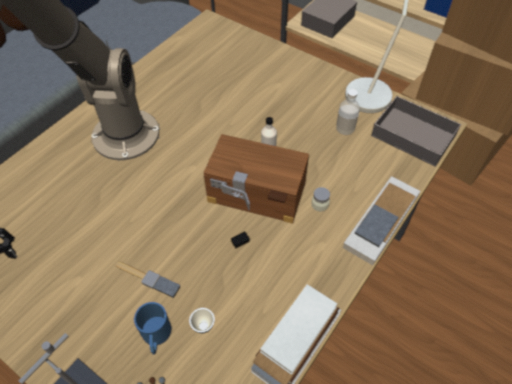

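View pics/top.png

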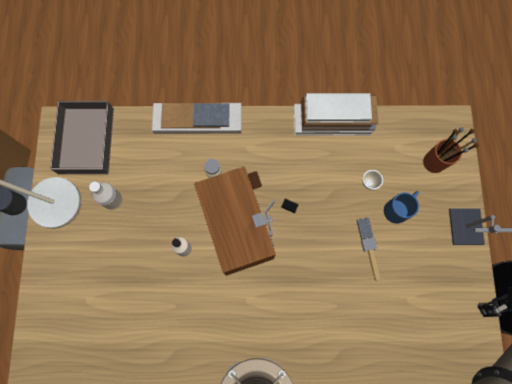

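```bash
cat >> look.py <<'E'
a=np.radians(18.8); X=np.array([-np.sin(a),np.cos(a)]); Y=np.array([-np.cos(a),-np.sin(a)]); O=np.array([.5201,.0670])
def c2w(x,y,z): return np.r_[O+(x*X+y*Y)/1000,z/1000]
def w2c(W):
    d=W[...,:2]-O; return np.stack([d@X,d@Y,W[...,2]],-1)*1000
def st():
    o=monitor.get_obs(); R=Ro.from_rotvec(o["orientation"]).as_matrix()
    Rc=np.array([[*X,0],[*Y,0],[0,0,1]])@R
    print("t%.1f"%o["clock"],"chest",w2c(np.array(o["tcp_pos"])).round(1),"F",o["contact_force"].round(1),"w",round(o["grip_width"]*1000,1)); print("tool axes in chest (cols)\n",Rc.round(3))
    return o,Rc
E
python3 - <<'E'
from look import *
st()
for n in("scene","top"):
    C=w2c(np.load(n+".npy")); 
    m=(C[...,2]>95)&(C[...,2]<130)&(C[...,0]<-84)&(C[...,0]>-150)&(abs(C[...,1])<120)
    s=C[m]; print(n,len(s)); 
    for lo in range(-60,100,10):
        k=s[(s[:,1]>=lo)&(s[:,1]<lo+10)]
        if len(k)>3: print(lo,len(k),np.percentile(k[:,0],[5,50,95]).round(),np.percentile(k[:,2],[5,95]).round())
E
```

```text
t0.1 chest [-565.9  437.4  230.4] F [-0.3  0.2  0.2] w 85.3
tool axes in chest (cols)
 [[ 0.113 -0.994  0.002]
 [-0.994 -0.113  0.   ]
 [-0.    -0.002 -1.   ]]
scene 235
-20 17 [-133. -130. -124.] [100. 127.]
-10 17 [-122. -115. -108.] [102. 129.]
0 17 [-104. -101.  -98.] [ 97. 128.]
10 19 [-101.  -99.  -85.] [ 99. 128.]
20 26 [-107. -100.  -87.] [101. 128.]
30 27 [-108.  -97.  -85.] [108. 128.]
40 22 [-99. -96. -91.] [ 98. 127.]
50 20 [-98. -96. -94.] [100. 129.]
60 26 [-97. -94. -89.] [ 96. 127.]
70 23 [-96. -90. -85.] [ 98. 129.]
80 6 [-90. -86. -84.] [102. 121.]
90 6 [-86. -84. -84.] [107. 123.]
top 109
-20 9 [-132. -127. -121.] [102. 127.]
-10 12 [-123. -114. -108.] [105. 128.]
0 8 [-106. -101.  -98.] [117. 129.]
10 7 [-99. -97. -96.] [105. 128.]
20 18 [-107.  -96.  -89.] [106. 126.]
30 20 [-107.  -96.  -88.] [106. 128.]
40 7 [-96. -95. -93.] [117. 130.]
50 6 [-95. -93. -92.] [102. 127.]
60 9 [-94. -91. -91.] [103. 127.]
70 12 [-93. -89. -85.] [107. 128.]
```

```bash
python3 -m crank '[[[0,0,0],[0,0,0.113]],[[3.2,-3.1,0],[0,0,0]],[[3.2,-3.1,0],[0,0,0]],[[3.2,-3.1,0],[0,0,0]],[[3.2,-3.1,0],[0,0,0]]]' 0 >/dev/null
python3 -m crank '[[[3.2,-3.1,0],[0,0,0]],[[3.2,-3.1,0],[0,0,0]],[[3.2,-3.1,0],[0,0,0]],[[3.2,-3.1,0],[0,0,0]],[[3.2,-3.1,0],[0,0,0]]]' >/dev/null
python3 -m crank '[[[3.2,-3.1,0],[0,0,0]],[[3.2,-3.1,0],[0,0,0]],[[3.2,-3.1,0],[0,0,0]],[[0,0,0],[0,0,0]],[[0,0,0],[0,0,0]]]'
python3 -c "
from look import *
st()"
```

```text
clock: 1.6
tcp_pos: [0.532, -0.133, 0.2309]
orientation: [-3.098, -0.519, 0.001]
contact_force: [-0.3, -1.5, 0.1]
grip_width: 0.0003
gripper_force: 0.0
t1.6 chest [-193.2   53.2  230.9] F [-0.3 -1.5  0.1] w 0.3
tool axes in chest (cols)
 [[ 0.004 -1.     0.   ]
 [-1.    -0.004  0.001]
 [-0.001 -0.    -1.   ]]
```

```bash
python3 -m crank '[[[3.1,-3.2,0],[0,0,0]],[[3.1,-3.2,0],[0,0,0]],[[3.1,-3.2,0],[0,0,0]],[[0,0,2],[0,0,0]],[[0,0,0],[0,0,0]]]' >/dev/null
python3 - <<'E'
from look import *
st()
im,W=cloud("wrist"); cv2.imwrite("pics/w1.png",im[:,:,::-1])
C=w2c(W); m=(C[...,2]>95)&(C[...,2]<131)&(C[...,0]<-84)&(C[...,0]>-150)&(abs(C[...,1])<120)
s=C[m]; print(len(s)); 
for lo in range(-60,100,10):
        k=s[(s[:,1]>=lo)&(s[:,1]<lo+10)]
        if len(k)>3: print(lo,len(k),np.percentile(k[:,0],[5,50,95]).round(),np.percentile(k[:,2],[5,95]).round())
E
```

```text
t2.1 chest [-98.4 -37.4 208.8] F [-1.4 -1.2 -0.3] w 0.0
tool axes in chest (cols)
 [[ 0.001 -1.     0.001]
 [-1.    -0.001  0.005]
 [-0.005 -0.001 -1.   ]]
733
-30 52 [-133. -132. -130.] [ 98. 127.]
-20 366 [-132. -124. -117.] [ 98. 128.]
-10 277 [-117. -111. -102.] [ 97. 128.]
0 31 [-101.  -99.  -84.] [ 96. 113.]
10 7 [-85. -85. -85.] [ 97. 100.]
```

View pics/w1.png

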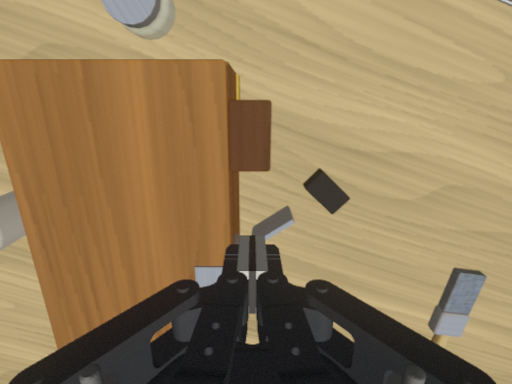

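```bash
python3 -m crank '[[[-0.1,0.1,3.5],[0,0,0]],[[0,0,3.5],[0,0,0]],[[0,0,2.2],[0,0,0]],[[0,0,1.5],[0,0,0]],[[0,0,0],[0,0,0]]]' >/dev/null
python3 -c "
from look import *
st()"
```

```text
t2.6 chest [-102.8  -38.   107.5] F [-6.2 -2.4 14.7] w 0.3
tool axes in chest (cols)
 [[-0.003 -1.    -0.003]
 [-1.     0.003 -0.001]
 [ 0.001  0.003 -1.   ]]
```

```bash
python3 -m crank '[[[0,0,0],[0,0,0]],[[0,0,0],[0,0,0]]]' >/dev/null
python3 -c "
from look import *
st()"
```

```text
t2.9 chest [-102.8  -38.   107.5] F [-5.4 -2.7 15.9] w -0.3
tool axes in chest (cols)
 [[-0.004 -1.    -0.003]
 [-1.     0.004 -0.001]
 [ 0.001  0.003 -1.   ]]
```

```bash
python3 -m crank '[[[0,0,-1.1],[0,0,0]],[[0,0,0],[0,0,0]]]' >/dev/null
python3 -c "
from look import *
st()"
```

```text
t3.0 chest [-101.2  -39.1  117.6] F [ 0.6 -0.5 -0.4] w 0.0
tool axes in chest (cols)
 [[-0.002 -1.    -0.002]
 [-1.     0.002 -0.003]
 [ 0.003  0.002 -1.   ]]
```

```bash
python3 -m crank '[[[-0.6,0.9,0.3],[0,0,0]],[[-0.7,0.8,0],[0,0,0]],[[-1.6,1.2,0],[0,0,0]],[[-1,0.6,0],[0,0,0]],[[0,0,0],[0,0,0]]]' >/dev/null
python3 - <<'E'
from look import *
st()
im,W=cloud("wrist"); cv2.imwrite("pics/w2.png",im[:,:,::-1])
E
```

```text
t3.5 chest [-136.4    3.6  111.9] F [-0.2  0.1  0.2] w -0.2
tool axes in chest (cols)
 [[-0.003 -1.    -0.001]
 [-1.     0.003  0.002]
 [-0.002  0.001 -1.   ]]
```

View pics/w2.png

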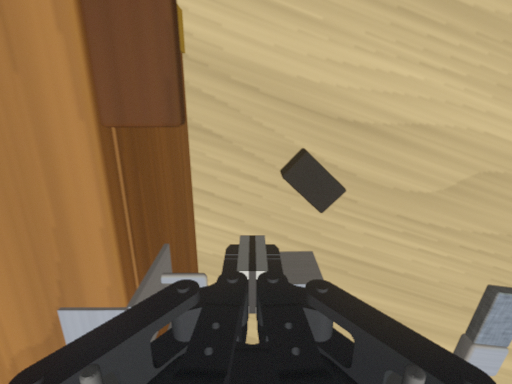

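```bash
python3 -m crank '[[[-1.5,0.8,0],[0,0,0]],[[-1.5,1.2,0.4],[0,0,0]],[[-1.8,0.75,0.4],[0,0,0]],[[-1.9,0.25,0],[0,0,0]],[[-1.9,-0.25,0],[0,0,0]]]' >/dev/null
python3 -m crank '[[[-1.8,-0.75,0],[0,0,0]],[[-1.5,-1.2,0],[0,0,0]],[[0,0,0],[0,0,0]]]' >/dev/null
python3 - <<'E'
from look import *
st()
for n in("scene","top"):
    im,W=cloud(n)
    cv2.imwrite(f"pics/{n}3.png",cv2.resize(im[150:300,150:350,::-1] if n=="top" else im[110:260,140:340,::-1],(800,600)))
E
```

```text
t4.4 chest [-140.9  122.6  104. ] F [0.6 0.6 0.5] w -0.2
tool axes in chest (cols)
 [[ 0.001 -1.     0.001]
 [-1.    -0.001  0.003]
 [-0.003 -0.001 -1.   ]]
```

View pics/scene3.png

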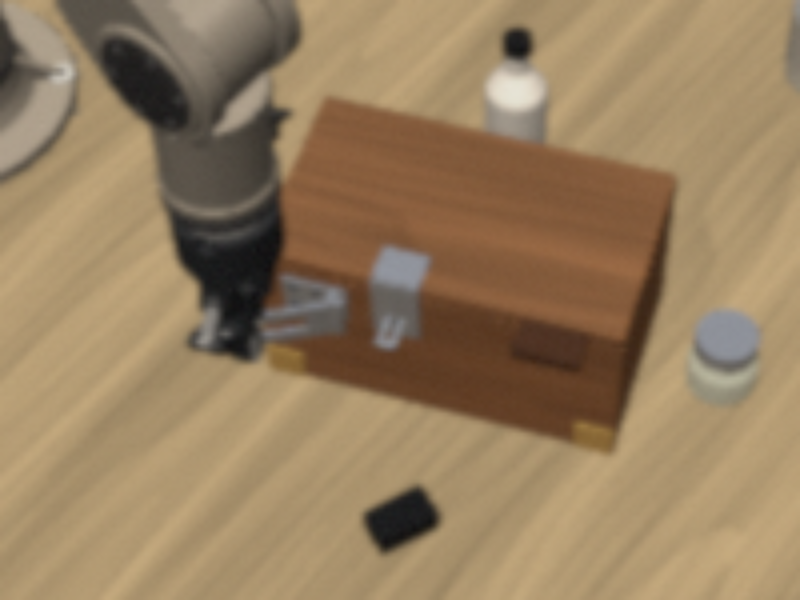

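```bash
python3 -m crank '[[[-0.5,-1.0,-0.6],[0,0,0]],[[0,-0.8,-0.3],[0,0,0]],[[0,-0.5,0],[0,0,0]],[[0,0,0],[0,0,0]]]' >/dev/null
python3 -c "
from look import *
st()"
python3 -m crank '[[[0,-0.4,0],[0,0,0]],[[0,0,0],[0,0,0]]]' 
python3 -c "
from look import *
st()"
```

```text
t4.9 chest [-118.3  124.2  113.5] F [ 0.3 -0.6  0. ] w -0.1
tool axes in chest (cols)
 [[ 0.002 -1.     0.   ]
 [-1.    -0.002 -0.001]
 [ 0.001 -0.    -1.   ]]
clock: 5.1
tcp_pos: [0.44, -0.0837, 0.1135]
orientation: [3.097, 0.513, 0.002]
contact_force: [1.5, -4.0, -0.3]
grip_width: -0.0002
gripper_force: 2.6
t5.1 chest [-116.9  124.4  113.5] F [ 1.5 -4.  -0.3] w -0.2
tool axes in chest (cols)
 [[-0.    -1.    -0.002]
 [-1.     0.    -0.001]
 [ 0.001  0.002 -1.   ]]
```

```bash
python3 -m crank '[[[0,2.5,0],[0,0,0]],[[0,1.0,-4],[0,0,0]],[[2.5,0,-4],[0,0,0]],[[4.5,0,0],[0,0,0]],[[4.5,0,0],[0,0,0]]]' 7.5 >/dev/null
python3 -m crank '[[[4.5,0,0],[0,0,0]],[[4,0,0],[0,0,0]],[[0,0,0],[0,0,0]]]' >/dev/null
python3 - <<'E'
from look import *
o,_=st(); print(o["joints"].round(2))
for n in("scene","top","wrist"):
    C=w2c(cloud(n)[1]); s=C[(C[...,2]>95)&(C[...,2]<125)&(C[...,0]<-87)&(C[...,0]>-200)&(C[...,1]>45)&(C[...,1]<200)]
    print(n,len(s))
    for lo in range(45,200,15):
        k=s[(s[:,1]>=lo)&(s[:,1]<lo+15)]
        if len(k)>2: print(lo,len(k),np.percentile(k[:,0],[5,50,95]).round())
    C=C[(C[...,2]>140)&(C[...,2]<155)&(C[...,0]<-87)&(C[...,0]>-115)&(C[...,1]<-40)&(C[...,1]>-130)]
    if len(C): print("tab",len(C),np.percentile(C,[2,50,98],axis=0).round(1))
E
```

```text
t5.9 chest [-147.9  -80.4  192.5] F [-0.6  0.7 -0.3] w 74.9
tool axes in chest (cols)
 [[ 0.004 -1.     0.002]
 [-1.    -0.004 -0.003]
 [ 0.003 -0.002 -1.   ]]
[ 0.16  0.48 -0.25  1.66  0.13  1.02 -1.37]
scene 149
60 21 [-98. -95. -92.]
75 30 [-98. -96. -92.]
90 26 [-99. -96. -93.]
105 22 [-102.  -99.  -95.]
120 28 [-105. -101. -100.]
135 17 [-105.  -99.  -92.]
150 5 [-91. -89. -87.]
tab 120 [[-111.7 -114.7  140.7]
 [-102.   -94.6  146.6]
 [ -87.3  -72.5  151.9]]
top 35
60 3 [-92. -90. -88.]
75 8 [-95. -92. -89.]
90 6 [-97. -95. -93.]
105 9 [-99. -97. -95.]
120 7 [-100.  -98.  -98.]
tab 69 [[-108.9 -105.3  142.2]
 [ -96.8  -79.2  146.3]
 [ -87.8  -65.9  150.5]]
wrist 280
60 249 [-98. -94. -87.]
75 31 [-98. -97. -97.]
tab 2664 [[-111.9 -117.7  141.5]
 [-100.1  -95.5  147.9]
 [ -87.6  -70.   149.3]]
```

```bash
python3 -m crank '[[[0,0,0],[0,0,0.143]],[[0,0,0],[0,0,0.143]],[[0,0,0],[0,0,0.143]],[[0,0,0],[0,0,0.143]],[[0,0,0],[0,0,0.143]]]' >/dev/null
python3 -m crank '[[[0,0,0],[0,0,0.143]],[[0,0,0],[0,0,0.143]],[[0,0,0],[0,0,0.143]],[[0,0,0],[0,0,0.143]],[[0,0,0],[0,0,0.143]]]' >/dev/null
python3 -m crank '[[[0,0,0],[0,0,0.141]],[[0,0,0],[0,0,0]]]' >/dev/null
python3 -c "
from look import *
o,_=st(); print(o['joints'].round(2))"
```

```text
t7.2 chest [-150.6  -73.9  193.5] F [ 0.3  0.5 -0.6] w 74.7
tool axes in chest (cols)
 [[-1.     0.002 -0.   ]
 [ 0.002  1.     0.001]
 [ 0.     0.001 -1.   ]]
[-0.09  0.46  0.1   1.68 -0.05  1.   -2.79]
```

```bash
python3 -m crank '[[[0,0,0],[0,0,-0.143]],[[0,0,0],[0,0,-0.143]],[[0,0,0],[0,0,-0.143]],[[0,0,0],[0,0,-0.143]],[[0,0,0],[0,0,-0.143]]]' >/dev/null
python3 -m crank '[[[0,0,0],[0,0,-0.143]],[[0,0,0],[0,0,-0.143]],[[0,0,0],[0,0,-0.143]],[[0,0,0],[0,0,-0.143]],[[0,0,0],[0,0,-0.143]]]' >/dev/null
python3 -m crank '[[[0,0,0],[0,0,-0.143]],[[0,0,0],[0,0,-0.143]],[[0,0,0],[0,0,-0.143]],[[0,0,0],[0,0,-0.143]],[[0,0,0],[0,0,-0.143]]]' >/dev/null
python3 -m crank '[[[0,0,0],[0,0,-0.143]],[[0,0,0],[0,0,-0.143]],[[0,0,0],[0,0,-0.143]],[[0,0,0],[0,0,-0.143]],[[0,0,0],[0,0,-0.143]]]' >/dev/null
python3 -m crank '[[[0,0,0],[0,0,-0.143]],[[0,0,0],[0,0,-0.139]],[[0,0,0],[0,0,0]]]' >/dev/null
python3 -c "
from look import *
o,_=st(); print(o['joints'].round(2))"
```

```text
t9.6 chest [-150.9  -74.4  193.4] F [-0.3 -0.  -0.2] w 75.2
tool axes in chest (cols)
 [[ 1.     0.004 -0.   ]
 [ 0.004 -1.     0.   ]
 [-0.    -0.    -1.   ]]
[ 0.4   0.52 -0.59  1.65  0.32  1.07  0.06]
```

```bash
python3 -m crank '[[[2.6,1,0],[0,0,0]],[[2.7,0.9,0],[0,0,0]],[[0,0,3.5],[0,0,0]],[[0,0,2.2],[0,0,0]],[[0,0,1.0],[0,0,0]]]' >/dev/null
python3 -c "
from look import *
st()"
python3 -m crank '[[[0,0,0],[0,0,0]],[[0,0,0],[0,0,0]],[[0,0,0],[0,0,0]],[[0,0,0],[0,0,0]],[[0,0,0],[0,0,0]]]' 4 30
python3 - <<'E'
from look import *
st()
im,W=cloud("wrist"); cv2.imwrite("pics/w4.png",im[:,:,::-1])
E
```

```text
t10.1 chest [-97.2 -92.5 124.2] F [0.1 0.  0.1] w 74.8
tool axes in chest (cols)
 [[ 1.    -0.     0.   ]
 [-0.    -1.     0.003]
 [ 0.    -0.003 -1.   ]]
clock: 10.55
tcp_pos: [0.6384, 0.0042, 0.1272]
orientation: [-1.828, -2.552, 0.007]
contact_force: [-8.4, -2.0, 3.7]
grip_width: 0.0493
gripper_force: 32.0
t10.6 chest [-97.5 -91.7 127.2] F [-8.4 -2.   3.7] w 49.3
tool axes in chest (cols)
 [[ 1.    -0.001 -0.001]
 [-0.001 -1.     0.005]
 [-0.001 -0.005 -1.   ]]
```

View pics/w4.png

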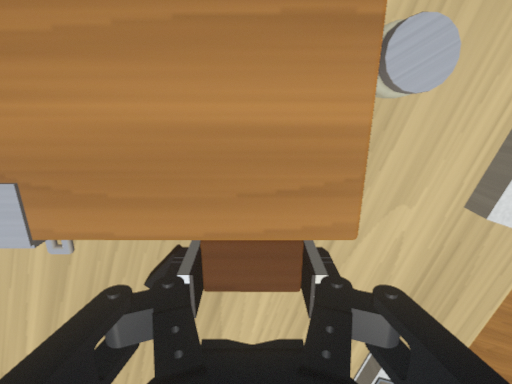

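```bash
python3 -m crank '[[[0.16,0,-1.77],[0,0,0]],[[0.34,0,-1.74],[0,0,0]],[[0.51,0,-1.7],[0,0,0]],[[0,0,0],[0,0,0]]]'
python3 -c "
from look import *
st()"
```

```text
clock: 11.0
tcp_pos: [0.6347, 0.0152, 0.1811]
orientation: [-1.826, -2.554, 0.006]
contact_force: [-11.7, -1.3, -0.9]
grip_width: 0.0491
gripper_force: 33.5
t11.0 chest [-85.9 -91.8 181.1] F [-11.7  -1.3  -0.9] w 49.1
tool axes in chest (cols)
 [[ 1.     0.001 -0.   ]
 [ 0.001 -1.     0.005]
 [-0.    -0.005 -1.   ]]
```

```bash
python3 -m crank '[[[0.68,0,-1.64],[0,0,0]],[[0.84,0,-1.57],[0,0,0]],[[0.99,0,-1.47],[0,0,0]],[[1.13,0,-1.37],[0,0,0]],[[0,0,0],[0,0,0]]]'
python3 -c "
from look import *
st()"
```

```text
clock: 11.5
tcp_pos: [0.6225, 0.051, 0.2416]
orientation: [-1.824, -2.555, 0.006]
contact_force: [-12.5, -1.7, -0.6]
grip_width: 0.049
gripper_force: 33.8
t11.5 chest [-48.1 -91.8 241.6] F [-12.5  -1.7  -0.6] w 49.0
tool axes in chest (cols)
 [[ 1.     0.002 -0.   ]
 [ 0.002 -1.     0.005]
 [-0.    -0.005 -1.   ]]
```

```bash
python3 -m crank '[[[1.27,0,-1.25],[0,0,0]],[[1.39,0,-1.11],[0,0,0]],[[1.48,0,-0.97],[0,0,0]],[[1.58,0,-0.82],[0,0,0]],[[0,0,0],[0,0,0]]]' >/dev/null
python3 - <<'E'
from look import *
st()
im,W=cloud("scene"); cv2.imwrite("pics/s5.png",cv2.resize(im[90:260,130:340,::-1],(740,600)))
E
```

```text
t12.0 chest [  9.4 -91.7 282.8] F [-12.3  -1.8  -0.1] w 49.1
tool axes in chest (cols)
 [[ 1.     0.003 -0.   ]
 [ 0.003 -1.     0.004]
 [-0.    -0.004 -1.   ]]
```

View pics/s5.png

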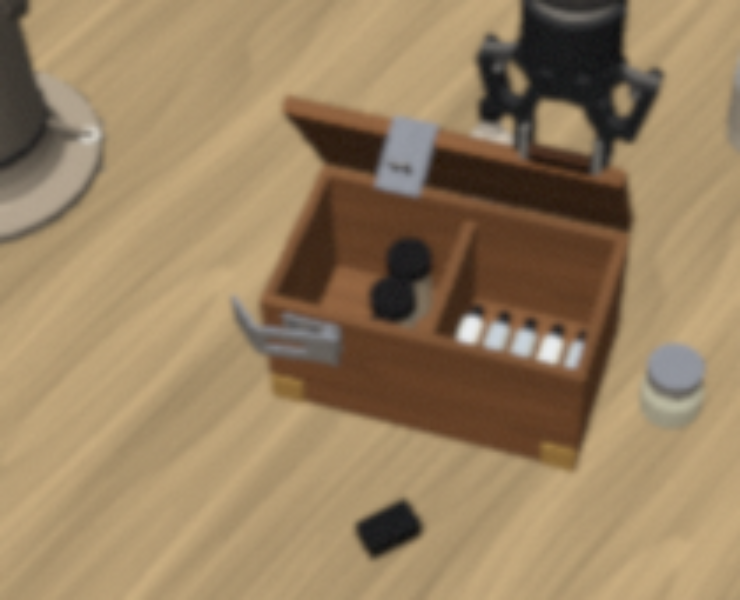

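```bash
python3 -m crank '[[[1.65,0,-0.66],[0,0,0]],[[1.7,0,-0.48],[0,0,0]],[[1.75,0,-0.32],[0,0,0]],[[1.77,0,-0.14],[0,0,0]],[[0,0,0],[0,0,0]]]' 
python3 - <<'E'
from look import *
st()
C=w2c(cloud("scene")[1]); s=C[(C[...,2]>180)&(C[...,2]<275)&(C[...,0]>0)&(C[...,0]<110)&(C[...,1]>-130)&(C[...,1]<-20)]
p=np.polyfit(s[:,2],s[:,0],1); print(len(s),p,"lid angle",np.pi/2+np.arctan(p[0]))
E
```

```text
clock: 12.55
tcp_pos: [0.5816, 0.1704, 0.2984]
orientation: [-1.823, -2.557, 0.005]
contact_force: [-11.6, -2.8, -0.6]
grip_width: 0.0488
gripper_force: 32.8
t12.6 chest [ 78.1 -91.6 298.4] F [-11.6  -2.8  -0.6] w 48.8
tool axes in chest (cols)
 [[ 1.     0.004 -0.001]
 [ 0.004 -1.     0.004]
 [-0.001 -0.004 -1.   ]]
736 [-0.11301349 95.55791137] lid angle 1.4582603184442924
```

```bash
python3 -m crank '[[[1.1,0,0],[0,0,0]],[[0,0,0],[0,0,0]],[[0,0,0],[0,0,0]]]' >/dev/null
python3 -m crank '[[[0,0,0],[0,0,0]],[[0,0,0],[0,0,0]],[[0,0,0],[0,0,0]],[[0,0,-1],[0,0,0]],[[0,0,-3],[0,0,0]]]' 7 
python3 -m crank '[[[0,0,-4],[0,0,0]],[[-3,0,-4],[0,0,0]],[[-4,0,0],[0,0,0]],[[-4,0,0],[0,0,0]],[[0,0,0],[0,0,0]]]' >/dev/null
python3 - <<'E'
from look import *
st()
im,W=cloud("scene"); cv2.imwrite("pics/s6.png",cv2.resize(im[90:260,130:340,::-1],(740,600)))
C=w2c(W); s=C[(C[...,2]>180)&(C[...,2]<275)&(C[...,0]>0)&(C[...,0]<110)&(C[...,1]>-130)&(C[...,1]<-20)]
p=np.polyfit(s[:,2],s[:,0],1); print(len(s),p,"lid angle",np.pi/2+np.arctan(p[0]))
E
```

```text
clock: 13.4
tcp_pos: [0.5805, 0.1783, 0.3353]
orientation: [-1.826, -2.553, 0.005]
contact_force: [0.5, -0.2, -0.3]
grip_width: 0.0699
gripper_force: 0.0
t13.9 chest [-31.7 -94.2 417.2] F [-0.2 -0.6  0.8] w 70.4
tool axes in chest (cols)
 [[ 1.    -0.01  -0.003]
 [-0.01  -1.    -0.001]
 [-0.003  0.001 -1.   ]]
794 [-6.82648080e-02  8.97027976e+01] lid angle 1.5026372632461191
```

View pics/s6.png

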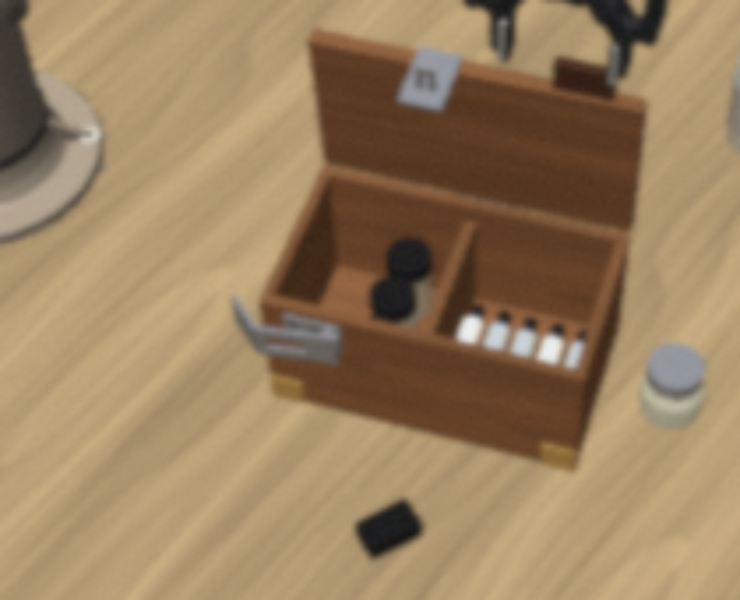

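The lid stands near upright (about 1.50 rad), the hasp is swung back, and the gripper is clear of everything.

```bash
python3 -c "
from bench import r
print(r.hand_in())"
```

```text
the job is handed in; nothing more can be done
None
```

The chest is open and handed in at about 14 s: the hasp was swung right round to its stop first, and the lid now stands by itself at about 1.50 rad. I didn't touch the other things on the desk; the gripper did press briefly on the closed lid with about 16 N while I was lowering it beside the hasp.

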